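# Turn the hand spinner once round, then hold its brake on the third click

### The job

Give the crank on the hand spinner's lid one full turn clockwise (seen from above), so that its knob comes back round to where it started, and leave it standing there. Then press the spinner's brake paddle down with the fingers, past its first two clicks to the third (not on down to the bottom stop), and keep it pressed there against its spring: finish while still holding it down. Leave the bottle, the tins and the peg bowl where they stand.

Things in the scene. Friction and masses are not known exactly. Their poses are not given: they have to be found in the camera images.
- crank_axis (a point): The point on the upright turning axis of the crank, 191.5 mm above the ledge, level with the middle of the crank knob. The crank sits on the grey lid of the spinner: a fixed white drum 210 mm across, lid top 151 mm above the ledge. The crank arm is a flat steel bar, its top 167 mm above the ledge. Where the arm points at the start differs from run to run.
- knob_mid (a point): The middle (half-way up) of the crank's upright beech knob, 55 mm from the crank axis: a round knob 26 mm in diameter and 45 mm tall, from 169 to 214 mm above the ledge (the top 5 mm taper). It spins freely on its own pin, so a hand gripping it need not turn as the crank goes round. The gripper may take it from above in any direction. Turning the crank takes about 1 N at the knob and it stays where it is left.
- crank (a joint): Angle of the crank in rad: 0 at the start, growing clockwise seen from above; one full turn = 6.28. No stops in reach.
- paddle_top (a point): The middle of the flat upper face of the grey brake paddle, a plate 44 by 50 mm and 10 mm thick that stands out from the brake column on the side of the spinner; 150 mm above the ledge at rest, 182 mm from the crank axis. x and y axes are those of the spinner: y runs level from the paddle towards the crank axis (the 50 mm side), x level across it, z up. The paddle slides straight down. There are 42 mm from this point to the face of the column.
- column_top (a point): The middle of the top of the white brake column (50 by 30 mm, 165 mm tall) between the drum and the paddle. Marks on its outer corners show the height of the paddle's upper face at the three clicks; the third, lowest mark is longer.
- brake_paddle (a joint): How far the brake paddle is pressed down, in m: 0 at rest (up), clicks at 0.015, 0.027 and 0.039, bottom stop at 0.052. A spring pushes it back up all the way, with hidden ridges half-way between the clicks (0.009, 0.021, 0.033, 0.045): the push needed is largest as each ridge is met (about 7 N at 0.004, 9 N at 0.017, 10 N at 0.029, 11 N at 0.041) and falls by some 3 N once over it; holding at the third click takes about 7 to 11 N; let go, it springs all the way up.
- bottle_mid (a point): Closed glass bottle, 60 mm across, 170 mm tall, standing on the ledge: leave alone. Point: half-way up.
- tin_low_mid (a point): Lower of a pair of stacked steel tins, each 74 mm across and 58 mm tall (the stack 123 mm): leave alone. Point: half-way up the tin.
- tin_high_mid (a point): Upper tin of the stack: leave alone. Point: half-way up the tin.
- peg_bowl_mid (a point): Small beech bowl of clothes pegs, 116 mm across, 50 mm tall (pegs to about 80 mm): leave alone. Point: 25 mm above its foot.

How it is judged (in metres and radians):
On the way, in this order (a step that is already met when the one before it is completed fails the run):
1. the crank has been turned one full turn clockwise and stands, within 30 degrees of its start, with the brake off (value of joint crank between 5.76 and 6.81 rad and velocity of joint crank between -0.2 and 0.2 rad/s and value of joint brake_paddle below 0.006 m), for 0.2 s.
2. the brake paddle is pressed by the fingers to its third click (value of joint brake_paddle between 0.0345 and 0.0435 m and contact force between the fingers and brake_paddle above 3 N), for 0.5 s.
At the end, for the whole second after the job is handed in: The fingers hold the brake paddle down at its third click, 34.5 to 43.5 mm below rest, pressing with more than 3 N through the last second, and the crank stands one full turn (within 30 degrees) from its start (all of step 2 and value of joint crank between 5.76 and 6.81 rad); the arm keeps its last pose, push and grip.
It fails at once if the brake paddle is pressed on down to its bottom stop (value of joint brake_paddle above 0.049 m).
It fails at once if the bottle is moved or tipped (distance of bottle_mid from where it was at the start of the episode above 0.03 m).
It fails at once if the tins are moved or unstacked (distance of any of tin_low_mid, tin_high_mid from where it was at the start of the episode above 0.03 m).
It fails at once if the peg bowl is moved or tipped (distance of peg_bowl_mid from where it was at the start of the episode above 0.03 m).
It also fails if it takes over 64 s, if anything falls off the work surface, if the arm or the gripper's body presses on something with over 40 N, if the wrist force passes 120 N, or if a joint passes its speed limit or range.

### The arm

A 6-joint arm with a two-finger parallel gripper is mounted at the origin on the work surface. World frame = base frame: x ahead of the robot, y to its left, z up, the work surface at z = 0. Lengths are in m, angles in degrees, forces in N, time in s.
With the tool pointing down it reaches from about 0.3 to 0.75 m from the base axis. Payload 8.5 kg.
Tool frame: the origin (TCP) lies at the very end of the fingers, on their centre line; the grasp point (between the pads) lies 19 mm behind it (env.pinch_z is the distance from the TCP to the grasp point, in m); z points along the fingers, y is the line along which they close (so a half turn about z gives the same grasp; the last joint's range is limited). The gripper opens to 85 mm and grips with 20 to 120 N. Pads are 22 mm wide; open, the fingers measure 114 mm over their backs; the gripper's body (76 mm by 85 mm) begins 54 mm behind the grasp point. The pads swing forward as they close: fully open they stand 13 mm farther back than shut.
Start: joints at [-75.418, 21.807, 74.336, -0, 83.858, -12.336], TCP at [0.249, -0.49, 0.231] pointing down, gripper open.
Joint ranges: [-178.18, 178.18], [-50.72, 133.34], [12.68, 142.11], [-81.47, 261.47], [9.98, 163.14], [-165.26, 165.26]. Speed limits (degrees/s): [136.94, 136.94, 180, 180, 180, 180].

### API

Orientations are given as a 3x3 rotation matrix whose columns are the frame's x, y, z axes.
In Python, from rig import env, viewer gives the robot as it stands.
- The arm moves only by the tool drive_tool, never from a script. Its argument "series" is a list of rows, each a list of 3 entries, a list of its own where there are three numbers: the shift along the tool's x, y, z in m, then the turn about the tool's z in degrees, then the finger opening in m, from 0 to 0.0854. A call has 1 to 20 rows; each row is the pose to reach, as a shift and turn from the pose commanded when the call began, along the tool's axes at that moment; what a row does not reach only later rows make up. A row lasts 1/10 s, in which the tool goes at most 50 mm and 8.59 degrees, less where a joint would pass 70% of its speed; a pose out of reach is approached as far as the arm can. A call with a gripper value outside its range is refused whole. The fingers move at their own pace and stop on an object; "newtons" is the grip in N (left out, the last holds). Time passes only in rows, so rows that repeat a pose let the fingers close. It gives the time, the measured TCP pose, the force, the opening and the grip force at its end, in the units of the state.
- env.observe(): the state, without advancing time (a new reading comes with each control period).
- viewer.get_image(name): name is "scene" or "top"; returns a dict with "img" (384x512x3 uint8, red, green, blue), "depth" (384x512 float32, m along the optical axis (not along the pixel's ray), 0 where there is no reading), "camera_matrix" (3x3 intrinsics, pixels), "distortion" ([k1, k2, p1, p2, k3] as OpenCV has them; the pictures are not rectified), "rvec" (rotation vector, rad) and "tvec" (3), from world to camera coordinates, as OpenCV has them. Camera axes: x right, y down, z forward; pixel columns grow to the right and rows downward; lengths in m; the calibration is good to about 2 mm. A picture is of the moment at which its call begins.
- env.close_job(): hands the job in; it is judged then, once.
The state is a dict: "time_s": time; "q": joint angles; "qvel": joint speeds; "joint_efforts": joint torques, N m; "position": TCP position; "tool_rot": TCP orientation; "ft_force": force on the tool from outside, world axes, zero at the start; "wrist_torque": the same for the moment, N m; "grip_width": finger opening in m; "gripper_force": force on a finger pad.
Only numpy, scipy, OpenCV 4.12 (cv2) and the standard library are available. Lean on these libraries where they do the work, as an engineer would, in place of code of your own. Each camera call takes 0.05 s, during which the arm holds its last target. There are 200 camera calls.

## Working session

There is one attempt and no reset: what is moved stays moved. The work goes in short steps, Python scripts to look and compute and a tool call to move; the robot and the scene stay as the last step left them, time stands still between calls to the robot, and variables do not carry over. Pictures are saved under pics/ and viewed, at most 10 in all, crops included, and the job is handed in when it is done.

Besides the shell and the picture viewer there is one more tool, called after "Emit:" as name([rows], argument=value, ...), one row to a line, values as JSON. drive_tool: Moves the arm, as the interface text tells. Its arguments: {"type":"object","properties":{"series":{"type":"array"},"newtons":{"type":"number"}},"required":["series"]}

```bash
mkdir -p pics
cat > h.py <<'E'
import numpy as np, cv2
from rig import env, viewer
def shot(n,f=None):
    d=viewer.get_image(n)
    if f: cv2.imwrite('pics/'+f,d['img'][:,:,::-1])
    return d
def ray(d,uv):
    p=cv2.undistortPoints(np.array(uv,float).reshape(-1,1,2),d['camera_matrix'],np.array(d['distortion'])).reshape(-1,2)
    R=cv2.Rodrigues(np.array(d['rvec']))[0]; t=np.array(d['tvec']).ravel()
    v=np.c_[p,np.ones(len(p))]@R
    return -R.T@t,v
def onz(d,uv,z):
    c,v=ray(d,uv); return c+v*((z-c[2])/v[:,2])[:,None]
def bydepth(d,uv):
    c,v=ray(d,uv); uv=np.array(uv,int).reshape(-1,2)
    return c+v*d['depth'][uv[:,1],uv[:,0]][:,None]
E
python3 - <<'E'
from h import *
a=shot('scene','s0.png');b=shot('top','t0.png')
np.set_printoptions(precision=3,suppress=True)
cv2.imwrite('pics/both.png',cv2.resize(np.hstack([a['img'],b['img']])[:,:,::-1],(800,300)))
for d in(a,b): print(ray(d,[[256,192]]))
s=env.observe();print(s)
E
```

```text
(array([ 1.278, -0.192,  0.917]), array([[-0.679,  0.156, -0.717]]))
(array([ 0.488, -0.007,  1.181]), array([[ 0.048, -0.025, -0.999]]))
{'time_s': 0.1, 'q': array([-75.417,  21.837,  74.379,  -0.002,  83.858, -12.338]), 'qvel': array([-0.069, -0.053, -0.215, -0.014, -0.06 , -0.076]), 'joint_efforts': array([  0.004, -44.922, -23.166,  -0.   ,   0.004,  -0.   ]), 'position': array([ 0.249, -0.49 ,  0.231]), 'tool_rot': array([[ 0.892,  0.453, -0.   ],
       [ 0.453, -0.892,  0.001],
       [ 0.   , -0.001, -1.   ]]), 'ft_force': array([-0.101, -0.975,  0.646]), 'wrist_torque': array([ 0.017,  0.037, -0.022]), 'gripper_force': 0.0, 'grip_width': 0.0854254188155071}
```

View pics/s0.png

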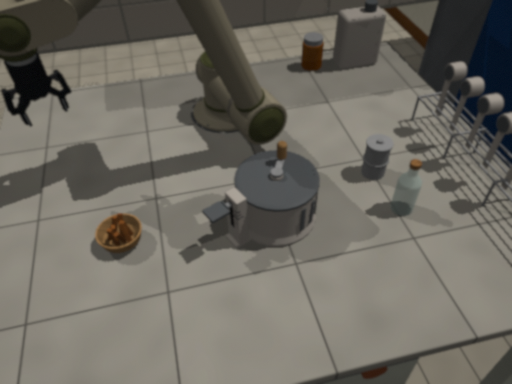

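View pics/t0.png

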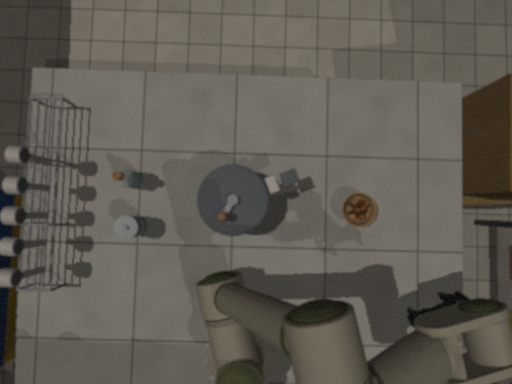

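The scene view shows the drum with its knob (282,150), the column (236,197) and the paddle (217,211). The top view shows the lid at (233,200), the knob at (222,215), the column at (272,185), the paddle at (288,178), the bowl at (360,209), the tins at (127,227) and the bottle at (120,176).

Run:
```python
from h import *
np.set_printoptions(precision=3,suppress=True)
b=shot('top')
print(bydepth(b,[[222,215],[233,185],[215,190],[250,200],[272,185],[288,178],[200,120],[360,209],[127,227],[117,175]]))
img=b['img'];dep=b['depth']
V,U=np.mgrid[140:250,190:310]; uv=np.c_[U.ravel(),V.ravel()]
P=bydepth(b,uv)
def rep(n,m):
    m=m&(dep[uv[:,1],uv[:,0]]>0); print(n,m.sum(),np.median(P[m],0),P[m].mean(0))
    return m
z=P[:,2]
hsv=cv2.cvtColor(img,cv2.COLOR_RGB2HSV)[uv[:,1],uv[:,0]].astype(int)
m=rep('lid',(abs(z-.151)<.008)&(uv[:,0]<265))
mask=np.zeros(dep.shape,np.uint8);mask[uv[m][:,1],uv[m][:,0]]=255
c=max(cv2.findContours(mask,0,2)[0],key=cv2.contourArea)
print('drum',cv2.minEnclosingCircle(onz(b,cv2.convexHull(c).reshape(-1,2),.151)[:,:2].astype(np.float32)))
m=rep('knob',(z>.2)&(uv[:,0]<250))
m=rep('orange',(hsv[:,0]<18)&(hsv[:,1]>110)&(z>.16)); print(uv[m].mean(0), onz(b,[uv[m].mean(0)],.214),hsv[m][:3])
m=rep('col',(abs(z-.165)<.008)&(uv[:,0]>262));print(cv2.minAreaRect(P[m][:,:2].astype(np.float32)))
m=rep('paddle',(abs(z-.150)<.006)&(uv[:,0]>277));print(cv2.minAreaRect(P[m][:,:2].astype(np.float32)))
# enlarged crop
cr=np.hstack([cv2.resize(img[140:250,190:310],(600,550),interpolation=2)])
cv2.imwrite('pics/crop.png',cr[:,:,::-1])
```

```text
[[ 0.467  0.061  0.218]
 [ 0.556  0.036  0.154]
 [ 0.54   0.089  0.148]
 [ 0.513 -0.016  0.153]
 [ 0.558 -0.079  0.166]
 [ 0.582 -0.127  0.15 ]
 [ 0.488 -0.007  1.181]
 [ 0.497 -0.392  0.006]
 [ 0.421  0.353  0.124]
 [ 0.574  0.373  0.171]]
lid 3679 [0.516 0.034 0.152] [0.514 0.036 0.152]
drum ((0.5136744379997253, 0.034684695303440094), 0.10632172226905823)
knob 66 [0.465 0.061 0.214] [0.466 0.061 0.214]
orange 39 [0.465 0.061 0.216] [0.464 0.062 0.215]
[221.769 216.128] [[0.464 0.062 0.214]] [[ 17 120  98]
 [ 17 114  92]
 [ 17 115 100]]
col 174 [ 0.564 -0.079  0.166] [ 0.563 -0.08   0.166]
((0.566210925579071, -0.08690132200717926), (0.0491730235517025, 0.04563659429550171), 23.54108238220215)
paddle 267 [ 0.584 -0.13   0.151] [ 0.585 -0.13   0.151]
((0.582813024520874, -0.1253465712070465), (0.04389958083629608, 0.0642859935760498), 23.21933364868164)
```

View pics/crop.png

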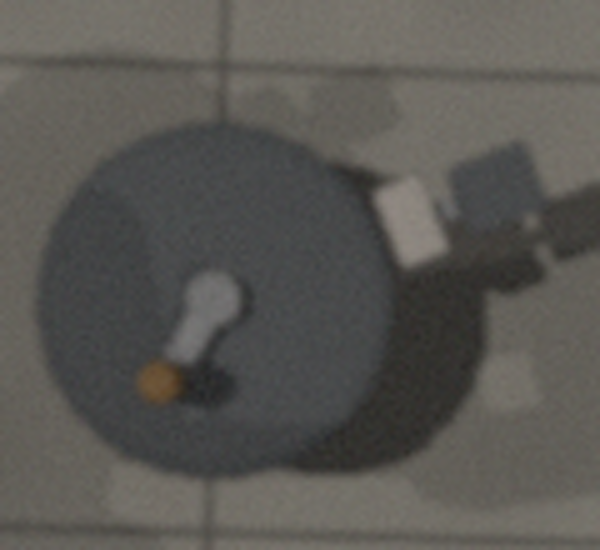

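The crop shows the lid's hub at crop (213,297), the knob at (160,382), the column at (412,222) and the paddle at (497,187). In world coordinates the axis is at about (0.514, 0.035), the knob at (0.4655, 0.061) and the paddle at (0.585, -0.130). The knob radius comes out at 55 mm, as given. Next I move above the knob.

Emit:
drive_tool([
  [[0,0,-0.04],0,0.06],
  [[0.443,-0.393,-0.04],0,0.06],
  [[0.443,-0.393,-0.04],0,0.06],
  [[0.443,-0.393,-0.04],0,0.06],
  [[0.443,-0.393,-0.04],0,0.06],
  [[0.443,-0.393,-0.04],0,0.06],
  [[0.443,-0.393,-0.04],0,0.06],
  [[0.443,-0.393,-0.04],0,0.06],
  [[0.443,-0.393,-0.04],0,0.06],
  [[0.443,-0.393,-0.04],0,0.06],
  [[0.443,-0.393,-0.04],0,0.06],
  [[0.443,-0.393,-0.04],0,0.06],
  [[0.443,-0.393,-0.04],0,0.06],
  [[0.443,-0.393,-0.04],0,0.06],
  [[0.443,-0.393,-0.04],0,0.06],
  [[0.443,-0.393,-0.04],0,0.06],
  [[0.443,-0.393,-0.04],0,0.06],
  [[0.443,-0.393,-0.04],0,0.06],
], newtons=20)

```text
time_s: 1.95
position: [0.4659, 0.0596, 0.2714]
tool_rot: [[0.892, 0.451, 0.0], [0.451, -0.892, -0.0], [0.0, 0.0, -1.0]]
ft_force: [-0.5, -1.2, 0.8]
grip_width: 0.06
gripper_force: 0.0
```

Emit:
drive_tool([
  [[0,-0.001,0.02],0,0.06],
  [[0,-0.001,0.04],0,0.06],
  [[0,-0.001,0.055],0,0.06],
  [[0,-0.001,0.07],0,0.06],
  [[0,-0.001,0.08],0,0.06],
  [[0,-0.001,0.09],0,0.06],
  [[0,-0.001,0.095],0,0.06],
  [[0,-0.001,0.095],0,0.06],
])

```text
time_s: 2.75
position: [0.4655, 0.0614, 0.176]
tool_rot: [[0.892, 0.452, -0.001], [0.452, -0.892, 0.0], [-0.001, -0.0, -1.0]]
ft_force: [0.1, -0.4, 0.5]
grip_width: 0.06
gripper_force: 0.0
```

Run:
```python
from h import *
a=shot('scene')
cv2.imwrite('pics/s1.png',cv2.resize(a['img'][90:250,190:350],(600,600),interpolation=2)[:,:,::-1])
```

```text
(no output)
```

View pics/s1.png

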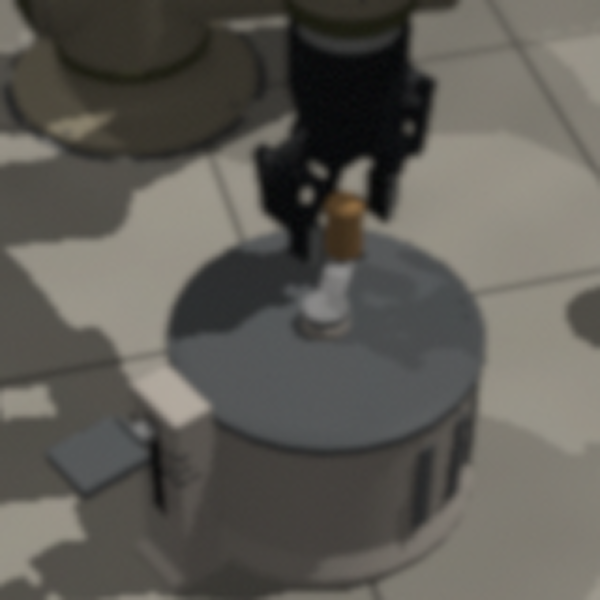

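The knob (crop 345,225) stands between the open fingers, as planned. I'll close on it.

Emit:
drive_tool([
  [[0,0,0],0,0.015],
  [[0,0,0],0,0.015],
  [[0,0,0],0,0.015],
  [[0,0,0],0,0.015],
  [[0,0,0],0,0.015],
  [[0,0,0],0,0.015],
], newtons=25)

```text
time_s: 3.4
position: [0.4657, 0.0615, 0.1767]
tool_rot: [[0.892, 0.453, 0.001], [0.453, -0.892, 0.0], [0.001, 0.0, -1.0]]
ft_force: [-2.0, 0.7, 5.4]
grip_width: 0.0253
gripper_force: 26.5
```

```bash
cat > circ.py <<'E'
import sys
from h import *
# center cx,cy ; start angle offset deg (clockwise from start), span, rows
cx,cy,a0,a1,n=map(float,sys.argv[1:6]); s=env.observe(); p=np.array(s['position']);R=np.array(s['tool_rot'])
c=np.array([cx,cy]);r0=np.array([.4655,.0613])-c; r0*=.055/np.linalg.norm(r0)
print(p,s['ft_force'],s['grip_width'],'radius now',np.linalg.norm(p[:2]-c))
for k in range(1,int(n)+1):
    t=-np.radians(a0+(a1-a0)*k/n); d=c+np.array([[np.cos(t),-np.sin(t)],[np.sin(t),np.cos(t)]])@r0-p[:2]
    print(np.round(R.T@[*d,0],4)[:2])
E
python3 circ.py .514 .035 0 120 20
```

```text
[0.46572783 0.06152069 0.17672318] [-1.99960094  0.74650211  5.35966155] 0.025266907289785135 radius now 0.05507766955143561
[ 0.0047 -0.0028]
[ 0.0099 -0.0053]
[ 0.0153 -0.0072]
[ 0.0209 -0.0086]
[ 0.0266 -0.0093]
[ 0.0324 -0.0095]
[ 0.0381 -0.009 ]
[ 0.0438 -0.008 ]
[ 0.0493 -0.0064]
[ 0.0546 -0.0042]
[ 0.0597 -0.0014]
[0.0644 0.0018]
[0.0688 0.0055]
[0.0728 0.0097]
[0.0763 0.0143]
[0.0793 0.0192]
[0.0818 0.0244]
[0.0837 0.0298]
[0.0851 0.0354]
[0.0859 0.0411]
```

Emit:
drive_tool([
  [[0.005,-0.003,0],0,0.015],
  [[0.01,-0.005,0],0,0.015],
  [[0.015,-0.007,0],0,0.015],
  [[0.021,-0.0085,0],0,0.015],
  [[0.0265,-0.009,0],0,0.015],
  [[0.0325,-0.0095,0],0,0.015],
  [[0.038,-0.009,0],0,0.015],
  [[0.044,-0.008,0],0,0.015],
  [[0.0495,-0.0065,0],0,0.015],
  [[0.0545,-0.004,0],0,0.015],
  [[0.0595,-0.0015,0],0,0.015],
  [[0.0645,0.002,0],0,0.015],
  [[0.069,0.0055,0],0,0.015],
  [[0.073,0.0095,0],0,0.015],
  [[0.0765,0.0145,0],0,0.015],
  [[0.0795,0.019,0],0,0.015],
  [[0.082,0.0245,0],0,0.015],
  [[0.0835,0.03,0],0,0.015],
  [[0.085,0.0355,0],0,0.015],
  [[0.086,0.041,0],0,0.015],
])

```text
time_s: 5.4
position: [0.5627, 0.0646, 0.1769]
tool_rot: [[0.891, 0.453, 0.005], [0.453, -0.891, 0.002], [0.005, 0.001, -1.0]]
ft_force: [5.1, 4.0, 2.4]
grip_width: 0.0251
gripper_force: 26.2
```

```bash
python3 circ.py .514 .035 120 240 20
python3 - <<'E'
from h import *
a=shot('scene')
cv2.imwrite('pics/s2.png',cv2.resize(a['img'][90:250,190:350],(600,600),interpolation=2)[:,:,::-1])
E
```

```text
[0.56267601 0.06458825 0.1769152 ] [5.0997821  3.99808799 2.37728584] 0.0250548714072773 radius now 0.056963308709956396
[-0.0018  0.0057]
[-0.0023  0.0114]
[-0.0033  0.0171]
[-0.0049  0.0226]
[-0.0071  0.0279]
[-0.0099  0.033 ]
[-0.0131  0.0377]
[-0.0168  0.0421]
[-0.021   0.0461]
[-0.0256  0.0496]
[-0.0305  0.0526]
[-0.0357  0.0551]
[-0.0411  0.057 ]
[-0.0467  0.0584]
[-0.0524  0.0591]
[-0.0582  0.0593]
[-0.0639  0.0589]
[-0.0696  0.0578]
[-0.0751  0.0562]
[-0.0804  0.054 ]
```

View pics/s2.png

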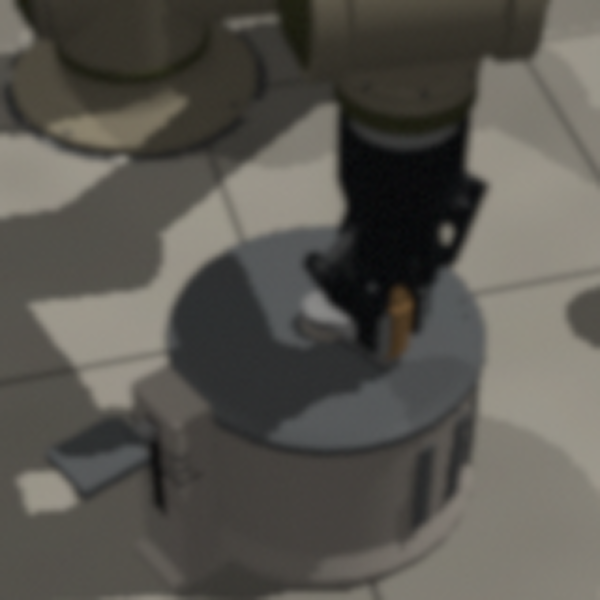

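The grip holds and the crank is turning. I continue the circle.

Emit:
drive_tool([
  [[0.0005,0.0055,0],0,0.015],
  [[0,0.0115,0],0,0.015],
  [[-0.001,0.017,0],0,0.015],
  [[-0.003,0.0225,0],0,0.015],
  [[-0.005,0.028,0],0,0.015],
  [[-0.008,0.033,0],0,0.015],
  [[-0.011,0.0375,0],0,0.015],
  [[-0.015,0.042,0],0,0.015],
  [[-0.019,0.046,0],0,0.015],
  [[-0.0235,0.0495,0],0,0.015],
  [[-0.0285,0.0525,0],0,0.015],
  [[-0.0335,0.055,0],0,0.015],
  [[-0.039,0.057,0],0,0.015],
  [[-0.0445,0.0585,0],0,0.015],
  [[-0.0505,0.059,0],0,0.015],
  [[-0.056,0.0595,0],0,0.015],
  [[-0.062,0.059,0],0,0.015],
  [[-0.0675,0.058,0],0,0.015],
  [[-0.073,0.056,0],0,0.015],
  [[-0.0785,0.054,0],0,0.015],
])

```text
time_s: 7.45
position: [0.5143, -0.0181, 0.1766]
tool_rot: [[0.892, 0.453, -0.001], [0.453, -0.891, 0.004], [0.001, -0.004, -1.0]]
ft_force: [1.1, 13.5, 9.2]
grip_width: 0.0252
gripper_force: 26.9
```

```bash
python3 circ.py .514 .035 240 360 20
```

```text
[ 0.51428102 -0.01813694  0.17658147] [ 1.10717774 13.46657984  9.24314485] 0.025161375149246646 radius now 0.053137682347404916
[-0.0048 -0.0006]
[-0.0096 -0.0038]
[-0.014  -0.0075]
[-0.0179 -0.0117]
[-0.0215 -0.0163]
[-0.0245 -0.0212]
[-0.027  -0.0264]
[-0.0289 -0.0318]
[-0.0302 -0.0374]
[-0.031  -0.0431]
[-0.0312 -0.0488]
[-0.0307 -0.0546]
[-0.0297 -0.0603]
[-0.0281 -0.0658]
[-0.0259 -0.0711]
[-0.0231 -0.0762]
[-0.0199 -0.0809]
[-0.0161 -0.0853]
[-0.012  -0.0893]
[-0.0074 -0.0928]
```

Emit:
drive_tool([
  [[-0.0045,-0.003,0],0,0.015],
  [[-0.009,-0.0065,0],0,0.015],
  [[-0.013,-0.0105,0],0,0.015],
  [[-0.017,-0.0145,0],0,0.015],
  [[-0.0205,-0.019,0],0,0.015],
  [[-0.0235,-0.024,0],0,0.015],
  [[-0.026,-0.0295,0],0,0.015],
  [[-0.028,-0.0345,0],0,0.015],
  [[-0.0295,-0.0405,0],0,0.015],
  [[-0.03,-0.046,0],0,0.015],
  [[-0.0305,-0.0515,0],0,0.015],
  [[-0.03,-0.0575,0],0,0.015],
  [[-0.029,-0.063,0],0,0.015],
  [[-0.0275,-0.0685,0],0,0.015],
  [[-0.0255,-0.0735,0],0,0.015],
  [[-0.023,-0.0785,0],0,0.015],
  [[-0.02,-0.083,0],0,0.015],
  [[-0.0165,-0.0875,0],0,0.015],
  [[-0.012,-0.0915,0],0,0.015],
  [[-0.0075,-0.095,0],0,0.015],
])

```text
time_s: 9.45
position: [0.4655, 0.0613, 0.1766]
tool_rot: [[0.892, 0.453, -0.0], [0.453, -0.892, -0.001], [-0.001, 0.001, -1.0]]
ft_force: [0.6, -1.1, 8.2]
grip_width: 0.0251
gripper_force: 26.7
```

Emit:
drive_tool([
  [[0,0,0],0,0.015],
  [[0,0,0],0,0.015],
  [[0,0,0],0,0.015],
  [[0,0,0],0,0.015],
])

```text
time_s: 9.85
position: [0.4655, 0.0613, 0.1766]
tool_rot: [[0.892, 0.453, 0.0], [0.453, -0.892, -0.0], [-0.0, 0.0, -1.0]]
ft_force: [2.2, 0.4, 7.8]
grip_width: 0.0252
gripper_force: 26.7
```

Emit:
drive_tool([
  [[0,0,0],0,0.055],
  [[0,0,0],0,0.055],
  [[0,0,0],0,0.055],
  [[0,0,0],0,0.055],
  [[0,0,0],0,0.055],
  [[0,0,-0.02],0,0.055],
  [[0,0,-0.05],0,0.055],
  [[0,0,-0.09],0,0.055],
  [[0,0,-0.09],0,0.055],
])

```text
time_s: 10.75
position: [0.4672, 0.0613, 0.2708]
tool_rot: [[0.892, 0.453, 0.009], [0.453, -0.892, -0.001], [0.007, 0.005, -1.0]]
ft_force: [-0.6, -0.8, -0.0]
grip_width: 0.055
gripper_force: 0.0
```

Before pressing I check the crank and the wrist range. I want the tool turned 90° so the narrow side of the fingers faces the column.

Run:
```python
from h import *
np.set_printoptions(precision=4,suppress=True)
s=env.observe();print(s['q']);p=np.array(s['position'])
R=np.array([[.892,.453,0],[.453,-.892,0],[0,0,-1]])
print(R.T@(np.array([.4660+.12,-.133,.27])-[.4655,.0613,.27]), R.T@[.586-p[0],-.133-p[1],0])
a=shot('scene');im=a['img'];h=cv2.cvtColor(im,cv2.COLOR_RGB2HSV)
m=cv2.inRange(h,(5,90,60),(22,255,255));m[:, :240]=0;m[:,330:]=0;m[:120]=0;m[220:]=0
v,u=np.nonzero(m);print(len(u),u.mean(),v.mean(),onz(a,[[u.mean(),v.mean()]],.1915))
```

```text
[-6.9597 11.9582 82.0497  0.     85.4857 56.1153]
[0.0195 0.2279 0.    ] [0.0179 0.2272 0.    ]
123 280.7886178861789 149.0569105691057 [[0.4619 0.0614 0.1915]]
```

The knob is back at its start, measured at (0.462, 0.061). I move over the paddle, turning -90° and closing the fingers on the way.

Emit:
drive_tool([
  [[0.0195,0.04,0],0,0.0],
  [[0.0195,0.08,0],-8,0.0],
  [[0.0195,0.12,0],-16,0.0],
  [[0.0195,0.16,0],-24,0.0],
  [[0.0195,0.2,0],-32,0.0],
  [[0.0195,0.2275,0],-40,0.0],
  [[0.0195,0.2275,0],-48,0.0],
  [[0.0195,0.2275,0],-56,0.0],
  [[0.0195,0.2275,0],-64,0.0],
  [[0.0195,0.2275,0],-72,0.0],
  [[0.0195,0.2275,0],-80,0.0],
  [[0.0195,0.2275,0],-88,0.0],
  [[0.0195,0.2275,0],-90,0.0],
  [[0.0195,0.2275,0],-90,0.0],
], newtons=40)

```text
time_s: 12.2
position: [0.5857, -0.1324, 0.265]
tool_rot: [[-0.453, 0.892, -0.002], [0.892, 0.453, 0.001], [0.002, -0.001, -1.0]]
ft_force: [0.1, 0.3, -0.6]
grip_width: -0.0001
gripper_force: 0.0
```

Emit:
drive_tool([
  [[0,0,0.03],0,0.0],
  [[0,0,0.06],0,0.0],
  [[0,0,0.08],0,0.0],
  [[0,0,0.095],0,0.0],
  [[0,0,0.105],0,0.0],
  [[0,0,0.105],0,0.0],
  [[0,0,0.105],0,0.0],
])

```text
time_s: 12.9
position: [0.5862, -0.1326, 0.1617]
tool_rot: [[-0.452, 0.892, 0.0], [0.892, 0.452, -0.0], [-0.0, 0.0, -1.0]]
ft_force: [-0.6, 0.0, 0.7]
grip_width: -0.0003
gripper_force: 0.0
```

Run:
```python
from h import *
a=shot('scene')
cv2.imwrite('pics/s3.png',cv2.resize(a['img'][90:250,170:330],(600,600),interpolation=2)[:,:,::-1])
```

```text
(no output)
```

View pics/s3.png

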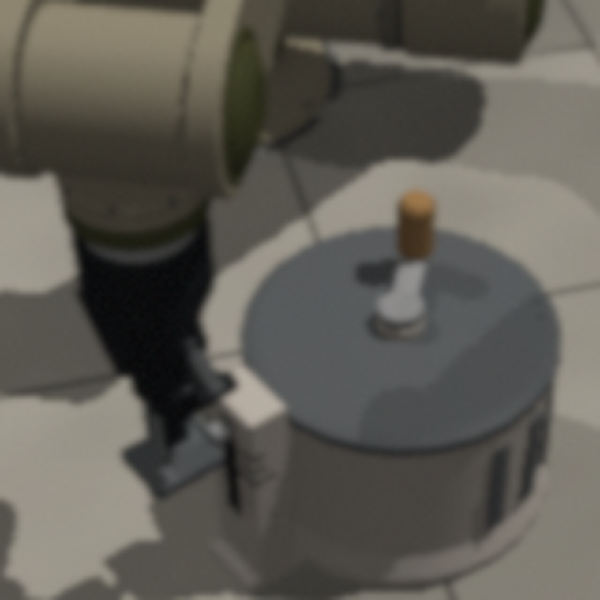

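The closed fingers are over the paddle (crop 185,460), clear of the column, and the crank stands at its start. I press to the first click.

Emit:
drive_tool([
  [[0,0,0.005],0,0.0],
  [[0,0,0.01],0,0.0],
  [[0,0,0.014],0,0.0],
  [[0,0,0.018],0,0.0],
  [[0,0,0.022],0,0.0],
  [[0,0,0.026],0,0.0],
  [[0,0,0.026],0,0.0],
  [[0,0,0.026],0,0.0],
])

```text
time_s: 13.75
position: [0.5861, -0.1326, 0.136]
tool_rot: [[-0.453, 0.892, 0.001], [0.892, 0.453, -0.0], [-0.001, 0.001, -1.0]]
ft_force: [-0.7, 0.6, 5.5]
grip_width: 0.0005
gripper_force: 3.0
```

Emit:
drive_tool([
  [[0,0,0.003],0,0.0],
  [[0,0,0.006],0,0.0],
  [[0,0,0.009],0,0.0],
  [[0,0,0.012],0,0.0],
  [[0,0,0.015],0,0.0],
  [[0,0,0.018],0,0.0],
  [[0,0,0.021],0,0.0],
  [[0,0,0.023],0,0.0],
  [[0,0,0.025],0,0.0],
  [[0,0,0.025],0,0.0],
  [[0,0,0.025],0,0.0],
  [[0,0,0.025],0,0.0],
])

```text
time_s: 14.95
position: [0.5862, -0.1327, 0.1114]
tool_rot: [[-0.453, 0.892, 0.001], [0.892, 0.453, -0.001], [-0.001, 0.001, -1.0]]
ft_force: [-2.0, 0.3, 9.2]
grip_width: -0.0001
gripper_force: 4.8
```

Run:
```python
from h import *
a=shot('scene')
cv2.imwrite('pics/s4.png',cv2.resize(a['img'][160:260,180:280],(800,600)[1:]*2,interpolation=2)[:,:,::-1])
s=env.observe();print(s['position'],s['ft_force'],s['time_s'])
```

```text
[ 0.58620116 -0.13264514  0.11147573] [-2.66831079  1.90473958  9.09266244] 15.0
```

View pics/s4.png

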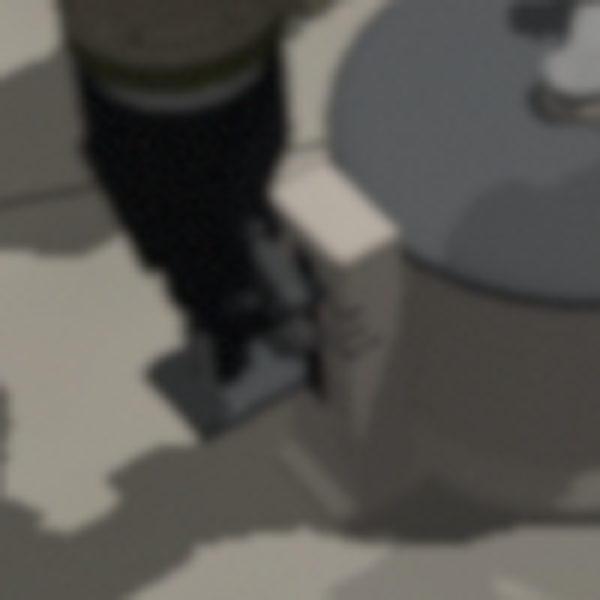

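The paddle sits near the third, longest mark (crop 315,380). By the tool height it is 38.5 mm below rest, holding with about 9 N. I hold a little longer, then hand in.

Emit:
drive_tool([
  [[0,0,0],0,0.0],
  [[0,0,0],0,0.0],
  [[0,0,0],0,0.0],
  [[0,0,0],0,0.0],
  [[0,0,0],0,0.0],
  [[0,0,0],0,0.0],
  [[0,0,0],0,0.0],
  [[0,0,0],0,0.0],
])

```text
time_s: 15.8
position: [0.5862, -0.1327, 0.1115]
tool_rot: [[-0.453, 0.892, 0.001], [0.892, 0.453, -0.001], [-0.001, 0.001, -1.0]]
ft_force: [-3.4, 0.7, 8.9]
grip_width: 0.0001
gripper_force: 4.8
```

Run:
```python
from h import *
s=env.observe();print(s['position'],s['ft_force'])
if .1085<s['position'][2]<.1145 and s['ft_force'][2]>5: print(env.close_job())
```

```text
[ 0.58617707 -0.13268647  0.11148371] [-3.43936989  0.67665534  8.87030327]
the job is handed in; nothing more can be done
None
```

The crank was turned one full turn clockwise and its knob is back at its start; the job was handed in with the fingers holding the brake paddle about 38.5 mm down (third click) at about 9 N, but no verdict came back.

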